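# Press a record-stand cheek home with the bench quick clamp, then release it

## Task

The pale cheek of the new record stand is only part of the way onto its dowels: squeeze the bench clamp's yellow trigger, stroke after stroke, so that the orange pad walks up to the cheek and presses it fully home against the stand's base; hold it there a moment with a firm 8 to 15 N at the pad, and never more. Then press the red release tab down until the jaw has sprung all the way back, and let go. Work the cheek and jaw only through the clamp, and leave everything else on the bench undisturbed.

Things in the scene. Friction and masses are not known exactly. Their poses are not given: they have to be found in the camera images.
- clamp: Black bench quick clamp bolted down. Origin on the table under the trigger at rest; +x = pressing direction (trigger, fixed grip, release tab, jaw pad in that order), z up. Bed plate x -120 to 240 mm, 90 mm wide, 10 mm thick. Housing x -50 to 150 mm, 56 mm wide, top 54 mm above the table. The toothed bar (top 46 mm high) runs through it and sticks out behind to x -95 mm.
- grip_top (a point): Top centre of the clamp's fixed upright black grip: 20 mm thick along x, 30 mm wide, top 104 mm above the table. It fills x 41 to 61 mm in the clamp's frame.
- trigger (a joint): Travel of the sprung yellow trigger in m: 0 at rest, 0.034 at its hard stop, squeezed towards the grip (clamp +x). It takes 5 to 7 N while the jaw runs free and 10 to 12 N while the cheek slides; the force at the trigger is about 6 N more than at the pad (give or take 1 N) and rises by about 2 N per mm once the cheek is home. Pinch it with the grip (66 mm over both at rest) or push it from behind with shut fingers.
- trigger_face (a point): Middle of the trigger's rear face (the face to push, on the clamp's -x side, free space behind it above the housing), 85 mm above the table; moves with the trigger. The blade is 10 mm thick, 26 mm wide, 60 to 102 mm above the table.
- release_tab (a joint): Depth of the red release tab in m: 0 up, 0.005 fully down. Sprung, 2 N and, with the jaw pressing on something, up to 10 N; it clicks down by up to 4 mm by itself while the jaw walks. While it is held down, with the trigger let go, a spring drives the jaw back in about 1 s.
- tab_top (a point): Centre of the top of the red release tab, 34 x 34 mm, 76 mm above the table, at clamp x 113 mm; press straight down.
- jaw (a joint): How far the jaw has walked forward in m: 0 fully back, at most 0.085. It moves by a ratchet of 11 mm pitch: a stroke takes the jaw along after 7 to 18 mm of empty trigger travel, and when the trigger is let back the jaw stays on the last tooth it passed, falling back by up to 11 mm (now and then one tooth more). Let the trigger return fully between strokes. A full stroke gains 22 mm, and 30 to 55 mm are needed.
- jaw_head (a point): Top centre of the black jaw head, 24 x 40 mm, 66 mm above the table; moves with the jaw.
- pad_face (a point): Centre of the front face of the orange pad on the jaw (44 x 40 mm, 45 mm above the table). The pad is sprung on the jaw: 2.5 N per mm.
- pad: The orange pad; its origin coincides with the clamp's while the jaw is fully back.
- stand: The new beech record stand, fixed on a steel plate against a grey stop, in line with the clamp. Origin on the table under the face of its base against which the cheek seats; +x the same as the clamp's. Base 150 x 90 mm with slats, far end board 110 mm high.
- cheek (a joint): How far the pale cheek stands out from the base in m: 0 = fully home, 0.008 to 0.016 at the start. It slides with about 4.5 N of friction and stays where it is left.
- cheek_face (a point): Middle of the cheek's outer face (the one that the pad presses), 45 mm above the table. The cheek is 12 x 100 x 98 mm, top 110 mm above the table.
- weight: Loose chrome record weight, 76 mm across, 52 mm high; origin under its centre. A bystander.
- brush: Loose orange plastic record brush, 100 x 34 x 37 mm, origin under its centre. A bystander.
- bottle: Loose squat amber bottle, 66 mm across, 95 mm high, origin under its centre. A bystander.
- pick: Loose steel pick, 135 mm long, 10 mm thick, lying; origin near its middle on the table. A bystander.
- dish: Loose white dish, 110 x 90 x 25 mm, origin under its centre. A bystander.
There are look-alikes about, which are no part of the job. What is meant by the stand is not green or turquoise, and is the larger of those in its own colour.

How it is judged:
On the way, in this order (a step that is already met when the one before it is completed fails the run):
1. the pad presses the cheek fully home with more than 8 N (value of joint cheek below 0.0015 m and contact force between pad and cheek above 8 N), for 0.2 s.
2. the release tab is held down and the jaw has sprung fully back (value of joint release_tab above 0.003 m and value of joint jaw below 0.005 m and value of joint cheek below 0.0015 m), for 0.05 s.
At the end, for the whole second after the job is handed in: The cheek is home within 1.5 mm, the jaw is back within 5 mm of its open end, the trigger (within 3 mm) and the release tab (within 2 mm) have sprung back, and the loose things are at rest (value of joint cheek below 0.0015 m and value of joint jaw below 0.005 m and value of joint trigger below 0.003 m and value of joint release_tab below 0.002 m and linear speed of each of weight, brush, bottle, pick, dish below 0.02 m/s); the robot touches nothing.
It fails at once if the pad pushes on the cheek with more than 15 N (contact force between pad and cheek above 15 N).
It fails at once if the robot itself touches the cheek, the stand, the jaw or the pad (more than 1 N) (contact force between any of the arm, the fingers and stand above 1 N or contact force between any of the arm, the fingers and jaw above 1 N).
It fails at once if a loose thing on the bench is moved more than 15 mm (distance of any of weight, brush, bottle, pick, dish from where it was at the start of the episode above 0.015 m).
It also fails if it takes over 64 s, if anything falls off the work surface, if the arm or the gripper's body presses on something with over 40 N, if the wrist force passes 120 N, or if a joint passes its speed limit or range.

## Robot

A 7-joint arm with a two-finger parallel gripper is mounted at the origin on the work surface. World frame = base frame: x ahead of the robot, y to its left, z up, the work surface at z = 0. Lengths are in m, angles in rad, forces in N, time in s.
With the tool pointing down it reaches from about 0.425 to 1.025 m from the base axis. Payload 9.4 kg.
Tool frame: the origin (TCP) lies at the very end of the fingers, on their centre line; the grasp point (between the pads) lies 19 mm behind it; z points along the fingers, y is the line along which they close (so a half turn about z gives the same grasp; the last joint's range is limited). The gripper opens to 93 mm and grips with 3 to 60 N. Pads are 15 mm wide; open, the fingers measure 128 mm over their backs; the gripper's body (75 mm by 188 mm) begins 65 mm behind the grasp point.
Start: joints at [1.253, 0.599, -0.003, 1.599, 0.002, 0.943, -0.08], TCP at [0.173, -0.704, 0.219] pointing down, gripper open.
Joint ranges: [-2.57, 2.57], [-0.35, 1.97], [-1.29, 1.29], [0.11, 2.56], [-1.05, 4.19], [0.11, 1.86], [-2.63, 2.63]. Speed limits (rad/s): [2.22, 2.22, 3.01, 3.01, 3.14, 3.14, 3.14].

## Interface

Orientations are given as a unit quaternion [w, x, y, z].
In Python, from station import arm gives the robot as it stands.
- The arm moves only by the tool apply_moves, never from a script. Its argument "targets" is a list of rows, each a list of 7 numbers: the shift along the world's x, y, z scaled (see below), then the turn, a rotation vector about the world's x, y, z scaled (see below), then the gripper's target within -1 to 1 (fully open at 1, half-way at 0, shut at -1). In form: [[tx, ty, tz, ax, ay, az, claw], ...]. A call has 1 to 20 rows; each row is the pose to reach, as a shift and turn from the pose commanded when the call began; what a row does not reach only later rows make up. The controller multiplies each number of a shift by 0.5 m and each number of a turn by 45 degrees. A row lasts 1/8 s, in which the tool goes at most 62.5 mm and 10.7 degrees, less where a joint would pass 70% of its speed; a pose out of reach is approached as far as the arm can. A call with a number of a shift or a turn outside -1 to 1 is refused whole. A call with a gripper value outside its range is refused whole. The fingers move at their own pace and stop on an object; "grip_force" is the grip in N (left out, the last holds). Time passes only in rows, so rows that repeat a pose let the fingers close. It gives the time, the measured TCP pose, the force, the opening and the grip force at its end, in the units of the state.
- arm.sense(): the state, without advancing time (a new reading comes with each control period).
- arm.grab_frame(name): name is "scene" or "top" or "wrist"; returns the picture (400x640x3 uint8, red, green, blue); there is no depth.
- arm.get_calibration(name): a dict with "fov_y" (degrees; the focal length in pixels is half the picture's height over the tangent of half this angle, whatever the lens; pixels are square), "cx", "cy" (the principal point, pixels), "k1" (the pictures are not rectified: a ray, as slopes to the right and down, at radius r is drawn at 1 + k1 r^2 times it, then the intrinsics apply), "pose" (4x4, takes a point from camera to world coordinates). Camera axes: x right, y up, looking along -z (the intrinsics and any distortion apply to the point x, -y, -z); pixel columns grow to the right and rows downward; lengths in m; the calibration is good to about 2 mm. A picture is of the moment at which its call begins: read the wrist's pose just before it. get_calibration takes no time and is no camera call; for the wrist camera it gives the pose at the moment of the call.
- arm.finish_job(): hands the job in; it is judged then, once.
The state is a dict: "time": time; "joints": joint angles; "qd": joint speeds; "tau": joint torques, N m; "ee_pos": TCP position; "orientation": TCP orientation; "force": force on the tool from outside, world axes, zero at the start; "wrist_torque": the same for the moment, N m; "gripper_width": finger opening in m; "grasp_force": force on a finger pad.
Only numpy, scipy, OpenCV 4.12 (cv2) and the standard library are available. Lean on these libraries where they do the work, as an engineer would, in place of code of your own. Each camera call takes 0.05 s, during which the arm holds its last target. There are 200 camera calls.

## Working session

There is one attempt and no reset: what is moved stays moved. The work goes in short steps, Python scripts to look and compute and a tool call to move; the robot and the scene stay as the last step left them, time stands still between calls to the robot, and variables do not carry over. Pictures are saved under pics/ and viewed, at most 10 in all, crops included, and the job is handed in when it is done.

Besides the shell and the picture viewer there is one more tool, called after ">>>" as name(argument=value, ...), one argument or row to a line, values as JSON. apply_moves: Moves the arm, as the interface text tells. Its arguments: {"type":"object","properties":{"targets":{"type":"array","items":{"type":"array","items":{"type":"number"}}},"grip_force":{"type":"number"}},"required":["targets"]}

```bash
mkdir -p pics; ls; cat > h.py <<'E'
import numpy as np, cv2
from station import arm
def snap(n,f):
    c=arm.get_calibration(n); im=arm.grab_frame(n); cv2.imwrite('pics/'+f,cv2.cvtColor(im,cv2.COLOR_RGB2BGR)); np.save('pics/'+f+'.npy',im); return im,c
def ray(c,u,v,h=400):
    f=h/2/np.tan(np.radians(c['fov_y'])/2)
    K=np.array([[f,0,c['cx']],[0,f,c['cy']],[0,0,1.]])
    p=cv2.undistortPoints(np.array([[[u,v]]],float),K,np.array([c['k1'],0,0,0.]))[0,0]
    P=np.array(c['pose']); return P[:3,3],P[:3,:3]@np.array([p[0],-p[1],-1])
def onz(c,u,v,z):
    o,d=ray(c,u,v); return o+d*(z-o[2])/d[2]
def proj(c,X):
    f=200/np.tan(np.radians(c['fov_y'])/2)
    P=np.array(c['pose']); q=P[:3,:3].T@(np.array(X)-P[:3,3]); a=np.array([q[0],-q[1]])/-q[2]
    a=a*(1+c['k1']*(a@a)); return a*f+[c['cx'],c['cy']]
E
python3 - <<'E'
from h import *
print(arm.sense())
for n in('scene','top'):
    im,c=snap(n,n+'0.png'); print(n,c)
E
```

```text
pics
{'time': 0.0, 'joints': array([ 1.25326898,  0.60011548, -0.00253737,  1.60012453,  0.00184517,
        0.94290875, -0.07978119]), 'qd': array([ 8.30438129e-04, -6.78704452e-04,  4.37789475e-05, -1.40371774e-03,
       -1.05536205e-03,  3.75469338e-04, -2.41170523e-04]), 'tau': array([-1.47376177e-03, -7.65059781e+01,  1.49692710e+00, -2.52342063e+01,
       -5.23981510e-02,  1.70297694e-02,  1.38081336e-04]), 'ee_pos': array([ 0.17276663, -0.70360983,  0.21776895]), 'orientation': array([-7.55575210e-04,  9.92752780e-01,  1.20172012e-01, -1.83256162e-04]), 'force': array([ 0.04358732, -0.51866947,  0.04944211]), 'wrist_torque': array([0.00024145, 0.01194334, 0.00525004]), 'grasp_force': 0.0, 'gripper_width': 0.09300969893399401}
scene {'fov_y': 55.765859559764394, 'cx': 323.1184038803498, 'cy': 196.005822377312, 'k1': -0.008864297665121534, 'pose': array([[-0.1054175 , -0.69830192,  0.70799829,  1.17899099],
       [ 0.99434249, -0.08335893,  0.06583547, -0.02173267],
       [ 0.01304494,  0.71093299,  0.70313876,  0.73518152],
       [ 0.        ,  0.        ,  0.        ,  1.        ]])}
top {'fov_y': 50.57579468166901, 'cx': 318.9874999923526, 'cy': 195.76165798561522, 'k1': -0.06822740665606693, 'pose': array([[-0.02047682,  0.99209764, -0.12378601,  0.33850672],
       [-0.99977615, -0.02097835, -0.00274935, -0.06021941],
       [-0.00532445,  0.123702  ,  0.99230513,  1.30949533],
       [ 0.        ,  0.        ,  0.        ,  1.        ]])}
```

View pics/top0.png

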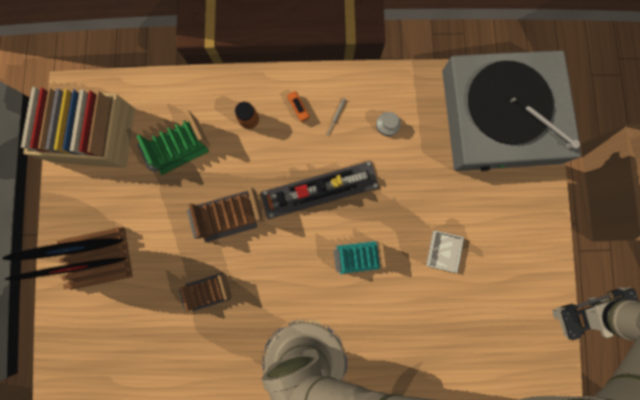

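View pics/scene0.png

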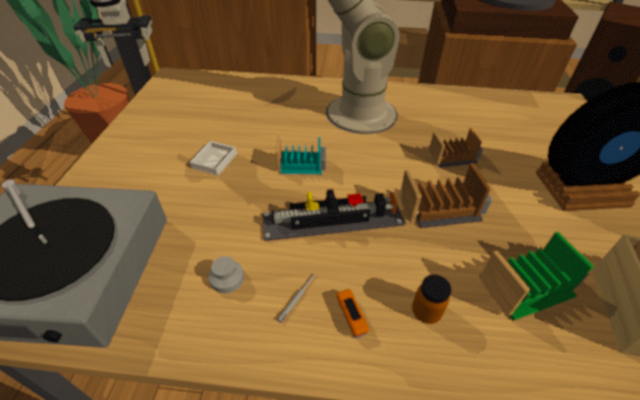

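The top view shows the clamp running from (378,178) to (265,205), with the trigger at about (337,181) and the tab at (302,191). The beech stand is at (225,215). Next I'll measure the trigger and tab by colour in both views.

```bash
python3 - <<'E'
from h import *
boxes={'top':(255,385,160,220),'scene':(255,410,180,240)}
R={}
for n in boxes:
    im=np.load(f'pics/{n}0.png.npy'); c=arm.get_calibration(n); x0,x1,y0,y1=boxes[n]
    hsv=cv2.cvtColor(im,cv2.COLOR_RGB2HSV)[y0:y1,x0:x1].astype(int); H,S,V=hsv[...,0],hsv[...,1],hsv[...,2]
    for name,m in(('yellow',(H>=22)&(H<35)&(S>190)&(V>120)),('red',((H<5)|(H>174))&(S>170)&(V>110))):
        k,_,st,ce=cv2.connectedComponentsWithStats(m.astype(np.uint8)); 
        for i in range(1,k):
            if st[i,4]<8: continue
            p=ce[i]+[x0,y0]; print(n,name,st[i]+[x0,y0,0,0,0],p,onz(c,*p,.076 if name=='red' else .09)); R.setdefault(name,[]).append((n,p))
    if n=='top':
        m=((V<110)&(S<110)).astype(np.uint8); cs,_=cv2.findContours(m,0,2); q=max(cs,key=cv2.contourArea)
        r=cv2.minAreaRect(q); b=cv2.boxPoints(r)+[x0,y0]; print(b)
        B=np.array([onz(c,*p,.01) for p in b]); print(B, B.mean(0)); print([np.linalg.norm(B[i]-B[i-1]) for i in range(4)])
    cv2.imwrite(f'pics/c_{n}.png',cv2.resize(cv2.cvtColor(im[y0:y1,x0:x1],cv2.COLOR_RGB2BGR),None,fx=4,fy=4,interpolation=2))
E
python3 -c "
import cv2,numpy as np
a=cv2.imread('pics/c_top.png');b=cv2.imread('pics/c_scene.png');w=max(a.shape[1],b.shape[1])
p=lambda i:cv2.copyMakeBorder(i,0,0,0,w-i.shape[1],0)
cv2.imwrite('pics/cc.png',np.vstack([p(a),p(b)]))"
```

```text
top red [295 185  13  13 113] [301.63716814 190.53097345] [ 0.50896333 -0.00608707  0.076     ]
[[258.92397118 191.39637947]
 [371.19910431 159.81900597]
 [379.09140778 187.88054848]
 [266.81627655 219.45792389]]
[[ 0.51820744  0.12950681  0.01      ]
 [ 0.61048217 -0.2222926   0.01      ]
 [ 0.52130752 -0.24356638  0.01      ]
 [ 0.43052476  0.10542945  0.01      ]] [ 0.52013047 -0.05773068  0.01      ]
[np.float64(0.09092838867819603), np.float64(0.36369966884498844), np.float64(0.09167710876483728), np.float64(0.36061004142806047)]
scene yellow [307 191  12  19 132] [311.41666667 201.97727273] [ 0.55282796 -0.10775427  0.09      ]
scene red [349 194  14  12 121] [355.0661157  199.46280992] [ 0.51796417 -0.00408371  0.076     ]
```

View pics/cc.png

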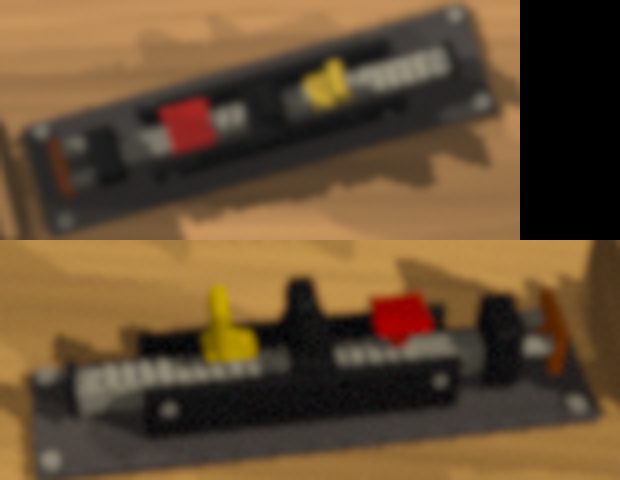

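Both crops show the clamp cleanly. The bed fits 363 x 91 mm, and the red tab lies within 3 mm of where the bed fit puts it. The clamp axis is d = (-0.253, 0.968), with its origin at about (0.535, -0.116). Now I'll go behind the trigger with the fingers shut.

>>> apply_moves(
  targets=[
    [0.374,0.56,0,0,0,1,-1],
    [0.374,0.56,0,0,0,1,-1],
    [0.374,0.56,0,0,0,1,-1],
    [0.374,0.56,0,0,0,1,-1],
    [0.374,0.56,0,0,0,1,-1],
    [0.374,0.56,0,0,0,1,-1],
    [0.374,0.56,0,0,0,1,-1],
  ],
  grip_force=20,
)

```text
time: 0.98
ee_pos: [0.3611, -0.4224, 0.2187]
orientation: [-0.0, 0.87, 0.493, 0.0]
force: [-0.1, -0.6, 0.8]
gripper_width: 0.0275
grasp_force: 0.0
```

>>> apply_moves(
  targets=[
    [0.374,0.528,-0.136,0,0,1,-1],
    [0.374,0.528,-0.136,0,0,1,-1],
    [0.374,0.528,-0.136,0,0,1,-1],
    [0.374,0.528,-0.136,0,0,1,-1],
    [0.374,0.528,-0.136,0,0,1,-1],
    [0.374,0.528,-0.136,0,0,1,-1],
    [0.374,0.528,-0.136,0,0,1,-1],
  ],
)

```text
time: 1.85
ee_pos: [0.5469, -0.1605, 0.15]
orientation: [-0.0, 0.617, 0.787, -0.0]
force: [1.3, -1.6, -0.1]
gripper_width: 0.0004
grasp_force: 0.0
```

```bash
cat > st.py <<'E'
from h import *
O=np.array([.5353,-.1158]);d=np.array([-.2527,.9676]);l=np.array([-d[1],d[0]])
def st():
    s=arm.sense();p=s['ee_pos'];q=s['orientation']
    print('t',round(s['time'],2),'p',p.round(4),'clamp x,lat',((p[:2]-O)@d).round(4),((p[:2]-O)@l).round(4),'F along',round(s['force'][:2]@d,2),s['force'].round(2),'q',q.round(3),'w',round(s['gripper_width'],4),s['joints'].round(2))
E
python3 - <<'E'
from st import *
st(); snap('wrist','w0.png')
print(proj(arm.get_calibration('wrist'),[.5366,-.1206,.102]))
E
```

```text
t 1.85 p [ 0.5469 -0.1605  0.15  ] clamp x,lat -0.0462 0.0001 F along -1.92 [ 1.32 -1.64 -0.11] q [-0.     0.617  0.787 -0.   ] w 0.0004 [ 0.49  0.53 -0.43  2.    0.35  0.68  0.07]
[326.82634208 164.03816025]
```

View pics/w0.png

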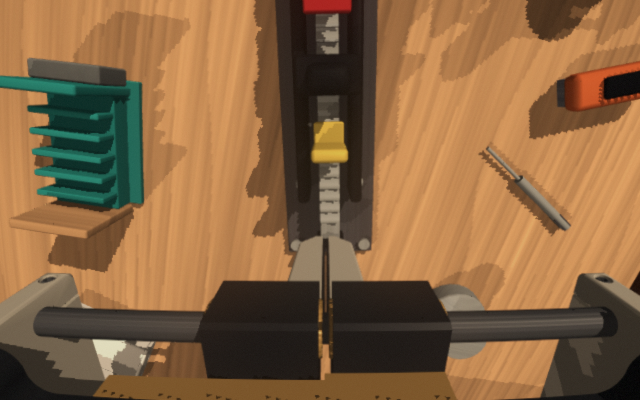

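The wrist view shows the trigger's rear edge at about (330,162). I predicted (327,164), so it's aligned. Lower and approach.

>>> apply_moves(
  targets=[
    [0,0,-0.07,0,0,0,-1],
    [0,0,-0.144,0,0,0,-1],
    [0,0,-0.144,0,0,0,-1],
    [-0.0065,0.025,-0.144,0,0,0,-1],
    [-0.0131,0.0503,-0.144,0,0,0,-1],
    [-0.0131,0.0503,-0.144,0,0,0,-1],
    [-0.0131,0.0503,-0.144,0,0,0,-1],
  ],
)

```text
time: 2.78
ee_pos: [0.5407, -0.1349, 0.0793]
orientation: [0.001, 0.617, 0.787, 0.0]
force: [-0.6, -0.6, 0.5]
gripper_width: 0.0005
grasp_force: 0.0
```

```bash
python3 -c "from st import *;st()"
```

```text
t 2.77 p [ 0.5407 -0.1349  0.0793] clamp x,lat -0.0199 -0.0004 F along -0.43 [-0.64 -0.61  0.46] q [0.001 0.617 0.787 0.   ] w 0.0005 [ 0.39  0.62 -0.36  2.08  0.43  0.51 -0.05]
```

>>> apply_moves(
  targets=[
    [-0.0025,0.0097,0,0,0,0,-1],
    [-0.005,0.0194,0,0,0,0,-1],
    [-0.005,0.0194,0,0,0,0,-1],
    [-0.005,0.0194,0,0,0,0,-1],
  ],
)

```text
time: 3.28
ee_pos: [0.5379, -0.1254, 0.0786]
orientation: [0.0, 0.617, 0.787, -0.0]
force: [0.5, -0.7, 1.4]
gripper_width: 0.0006
grasp_force: 0.8
```

```bash
python3 -c "from st import *;st()"
```

```text
t 3.27 p [ 0.5379 -0.1254  0.0786] clamp x,lat -0.0099 -0.0001 F along -0.79 [ 0.48 -0.69  1.4 ] q [ 0.     0.617  0.787 -0.   ] w 0.0006 [ 0.37  0.62 -0.35  2.1   0.43  0.5  -0.06]
```

>>> apply_moves(
  targets=[
    [-0.001,0.0039,0,0,0,0,-1],
    [-0.002,0.0078,0,0,0,0,-1],
    [-0.002,0.0078,0,0,0,0,-1],
  ],
)

```text
time: 3.65
ee_pos: [0.5368, -0.1214, 0.0786]
orientation: [0.0, 0.617, 0.787, -0.0]
force: [-0.3, -3.0, 1.2]
gripper_width: 0.0008
grasp_force: 1.6
```

```bash
python3 -c "from st import *;st()"
```

```text
t 3.65 p [ 0.5368 -0.1214  0.0786] clamp x,lat -0.0058 -0.0001 F along -2.81 [-0.29 -2.98  1.22] q [ 0.     0.617  0.787 -0.   ] w 0.0008 [ 0.36  0.61 -0.35  2.1   0.43  0.5  -0.07]
```

>>> apply_moves(
  targets=[
    [-0.001,0.0039,0,0,0,0,-1],
    [-0.002,0.0078,0,0,0,0,-1],
    [-0.002,0.0078,0,0,0,0,-1],
  ],
)

```text
time: 4.03
ee_pos: [0.5359, -0.118, 0.0786]
orientation: [0.0, 0.617, 0.787, -0.0]
force: [0.6, -5.2, 0.9]
gripper_width: 0.0003
grasp_force: 2.3
```

```bash
python3 -c "from st import *;st()"
```

```text
t 4.03 p [ 0.5359 -0.118   0.0786] clamp x,lat -0.0022 -0.0 F along -5.15 [ 0.57 -5.18  0.95] q [ 0.     0.617  0.787 -0.   ] w 0.0003 [ 0.35  0.61 -0.35  2.1   0.43  0.49 -0.08]
```

```bash
python3 - <<'E'
from st import *
im,c=snap('scene','s1.png')
cv2.imwrite('pics/s1c.png',cv2.resize(cv2.cvtColor(im[150:240,255:415],cv2.COLOR_RGB2BGR),None,fx=5,fy=5,interpolation=2))
for t in(-.005,0,.005,.01): print(t,((proj(c,[*(O+d*(t)-l*.013),.09])-[255,150])*5).round(0))
E
```

```text
-0.005 [263. 253.]
0 [274. 252.]
0.005 [284. 251.]
0.01 [294. 250.]
```

View pics/s1c.png

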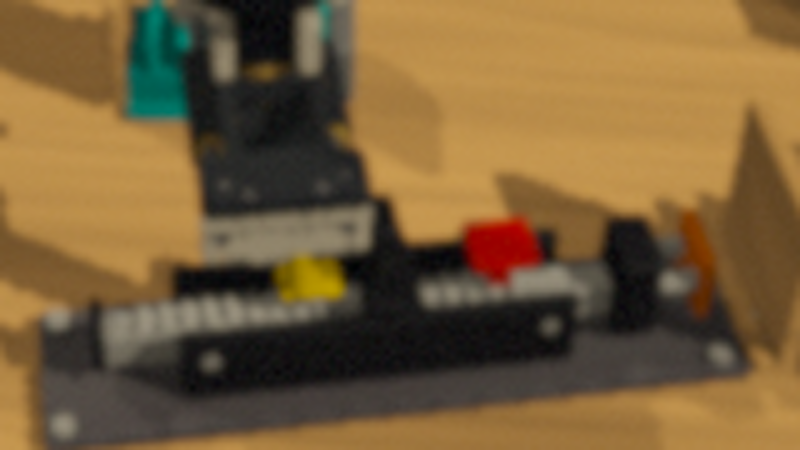

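The trigger base has moved about 11 mm in the scene crop, so the finger's half width is about 7.5 mm and the hard stop comes at TCP clamp-x of about 21 mm. Now I'll complete stroke 1.

>>> apply_moves(
  targets=[
    [-0.0014,0.0053,0,0,0,0,-1],
    [-0.0028,0.0107,0,0,0,0,-1],
    [-0.0042,0.016,0,0,0,0,-1],
    [-0.0056,0.0213,0,0,0,0,-1],
    [-0.0069,0.0266,0,0,0,0,-1],
    [-0.0083,0.032,0,0,0,0,-1],
    [-0.0097,0.037,0,0,0,0,-1],
    [-0.0106,0.0406,0,0,0,0,-1],
    [-0.0106,0.0406,0,0,0,0,-1],
  ],
)

```text
time: 5.2
ee_pos: [0.5306, -0.0978, 0.0786]
orientation: [0.0, 0.617, 0.787, -0.0]
force: [0.8, -5.7, 1.7]
gripper_width: 0.0006
grasp_force: 3.0
```

```bash
python3 -c "from st import *;st();snap('scene','s2.png')"
```

```text
t 5.2 p [ 0.5306 -0.0978  0.0786] clamp x,lat 0.0186 0.0 F along -5.72 [ 0.8  -5.71  1.65] q [ 0.     0.617  0.787 -0.   ] w 0.0006 [ 0.31  0.6  -0.34  2.12  0.43  0.48 -0.12]
```

>>> apply_moves(
  targets=[
    [0.006,-0.023,0,0,0,0,-1],
    [0.012,-0.046,0,0,0,0,-1],
    [0.0175,-0.067,0,0,0,0,-1],
    [0.0175,-0.067,0,0,0,0,-1],
    [0.0175,-0.067,0,0,0,0,-1],
  ],
)

```text
time: 5.88
ee_pos: [0.5392, -0.1303, 0.0785]
orientation: [-0.0, 0.617, 0.787, 0.0]
force: [-0.2, 0.9, -0.2]
gripper_width: 0.0005
grasp_force: 0.0
```

```bash
cat >> st.py <<'E'
def jaw(im,pr=True):
    x0,x1,y0,y1=375,412,180,225
    h=cv2.cvtColor(im,cv2.COLOR_RGB2HSV)[y0:y1,x0:x1].astype(int)
    m=(h[...,0]>4)&(h[...,0]<14)&(h[...,1]>205)&(h[...,2]>60)
    k,_,s,ce=cv2.connectedComponentsWithStats(m.astype(np.uint8)); i=1+np.argmax(s[1:,4]) if k>1 else 0
    print('pad px',ce[i]+[x0,y0],s[i])
E
python3 - <<'E'
from st import *
st(); im,c=snap('scene','s3.png')
for f in('scene0','s1','s2','s3'): jaw(np.load(f'pics/{f}.png.npy'))
a=proj(c,[*(O+d*.2),.045]);b=proj(c,[*(O+d*.21),.045]);print(b-a)
A=[cv2.resize(cv2.cvtColor(np.load(f'pics/{f}.png.npy')[170:235,255:455],cv2.COLOR_RGB2BGR),None,fx=4,fy=4) for f in('s2','s3')]
cv2.imwrite('pics/s23.png',np.vstack(A))
E
```

```text
t 5.88 p [ 0.5392 -0.1303  0.0785] clamp x,lat -0.015 -0.0001 F along 0.87 [-0.18  0.85 -0.2 ] q [-0.     0.617  0.787  0.   ] w 0.0005 [ 0.38  0.62 -0.35  2.09  0.43  0.5  -0.06]
pad px [393.3  203.64] [16 15  6 18 50]
pad px [394.75862069 205.72413793] [17 20  6 13 29]
pad px [401.04545455 197.59090909] [24 13  5  9 22]
pad px [399.77777778 198.27777778] [23 15  4  8 18]
[ 3.76924648 -0.37941088]
```

View pics/s23.png

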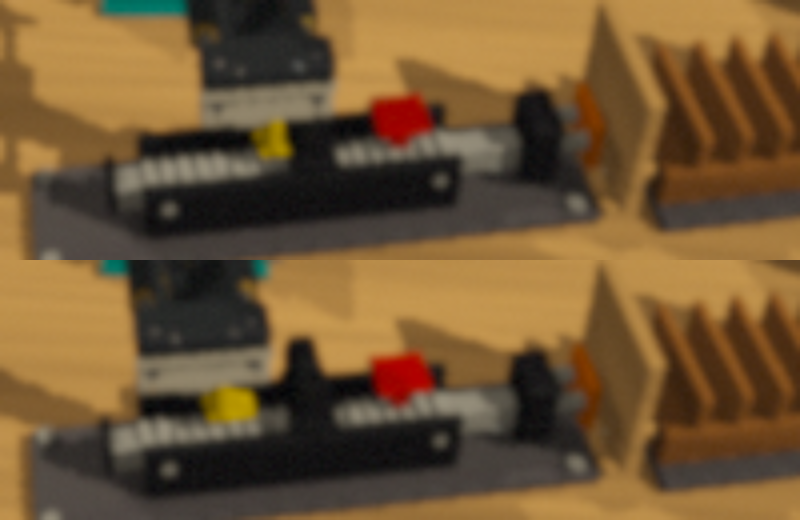

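Stroke 1 walked the jaw about 24 mm, and it settled at about 22 mm. The trigger is back at rest and the pad is close to the cheek. Stroke 2 goes slowly, watching the force.

>>> apply_moves(
  targets=[
    [-0.0018,0.0068,0,0,0,0,-1],
    [-0.0035,0.0135,0,0,0,0,-1],
    [-0.0053,0.0203,0,0,0,0,-1],
    [-0.0071,0.0271,0,0,0,0,-1],
    [-0.0076,0.029,0,0,0,0,-1],
    [-0.0081,0.031,0,0,0,0,-1],
  ],
)

```text
time: 6.68
ee_pos: [0.5354, -0.1159, 0.0786]
orientation: [0.0, 0.617, 0.787, -0.0]
force: [1.7, -6.6, -1.5]
gripper_width: 0.0003
grasp_force: 3.0
```

>>> apply_moves(
  targets=[
    [-0.0005,0.0019,0,0,0,0,-1],
    [-0.001,0.0039,0,0,0,0,-1],
    [-0.0015,0.0058,0,0,0,0,-1],
    [-0.0015,0.0058,0,0,0,0,-1],
  ],
)

```text
time: 7.18
ee_pos: [0.5345, -0.1128, 0.0786]
orientation: [0.0, 0.617, 0.787, -0.0]
force: [1.8, -5.3, -1.6]
gripper_width: 0.0003
grasp_force: 2.8
```

>>> apply_moves(
  targets=[
    [-0.0005,0.0019,0,0,0,0,-1],
    [-0.001,0.0039,0,0,0,0,-1],
    [-0.0015,0.0058,0,0,0,0,-1],
    [-0.0015,0.0058,0,0,0,0,-1],
  ],
)

```text
time: 7.68
ee_pos: [0.534, -0.1105, 0.0787]
orientation: [0.001, 0.617, 0.787, -0.0]
force: [2.8, -7.4, -2.6]
gripper_width: 0.0006
grasp_force: 3.7
```

>>> apply_moves(
  targets=[
    [-0.0005,0.0019,0,0,0,0,-1],
    [-0.001,0.0039,0,0,0,0,-1],
    [-0.0015,0.0058,0,0,0,0,-1],
    [-0.0015,0.0058,0,0,0,0,-1],
  ],
)

```text
time: 8.18
ee_pos: [0.5334, -0.1085, 0.0787]
orientation: [0.001, 0.618, 0.786, -0.001]
force: [3.1, -9.9, -3.4]
gripper_width: 0.0004
grasp_force: 5.2
```

>>> apply_moves(
  targets=[
    [-0.0005,0.0019,0,0,0,0,-1],
    [-0.001,0.0039,0,0,0,0,-1],
    [-0.0015,0.0058,0,0,0,0,-1],
    [-0.0015,0.0058,0,0,0,0,-1],
  ],
)

```text
time: 8.68
ee_pos: [0.5327, -0.1056, 0.0787]
orientation: [0.001, 0.618, 0.786, -0.001]
force: [3.1, -9.4, -3.3]
gripper_width: 0.0002
grasp_force: 4.9
```

```bash
python3 -c "from st import *;st()"
```

```text
t 8.68 p [ 0.5327 -0.1056  0.0787] clamp x,lat 0.0105 -0.0 F along -9.88 [ 3.06 -9.41 -3.26] q [ 0.001  0.618  0.786 -0.001] w 0.0002 [ 0.33  0.61 -0.34  2.12  0.43  0.48 -0.11]
```

Steady at about 10 N, so the cheek is sliding. The trigger is at about 23 mm; continue.

>>> apply_moves(
  targets=[
    [-0.0005,0.0019,0,0,0,0,-1],
    [-0.001,0.0039,0,0,0,0,-1],
    [-0.0015,0.0058,0,0,0,0,-1],
    [-0.0015,0.0058,0,0,0,0,-1],
  ],
)

```text
time: 9.18
ee_pos: [0.5319, -0.1027, 0.0786]
orientation: [0.001, 0.618, 0.786, -0.001]
force: [3.0, -8.7, -2.9]
gripper_width: 0.0005
grasp_force: 5.2
```

>>> apply_moves(
  targets=[
    [-0.0005,0.0019,0,0,0,0,-1],
    [-0.001,0.0039,0,0,0,0,-1],
    [-0.001,0.0039,0,0,0,0,-1],
  ],
)

```text
time: 9.55
ee_pos: [0.5313, -0.1005, 0.0786]
orientation: [0.001, 0.618, 0.786, -0.001]
force: [2.6, -10.2, -3.0]
gripper_width: 0.0006
grasp_force: 5.0
```

>>> apply_moves(
  targets=[
    [-0.0005,0.0019,0,0,0,0,-1],
    [-0.001,0.0039,0,0,0,0,-1],
    [-0.001,0.0039,0,0,0,0,-1],
  ],
)

```text
time: 9.93
ee_pos: [0.5308, -0.0987, 0.0787]
orientation: [0.001, 0.618, 0.786, -0.001]
force: [2.8, -10.1, -3.6]
gripper_width: 0.0004
grasp_force: 5.2
```

>>> apply_moves(
  targets=[
    [-0.0005,0.0019,0,0,0,0,-1],
    [-0.001,0.0039,0,0,0,0,-1],
    [-0.001,0.0039,0,0,0,0,-1],
  ],
)

```text
time: 10.3
ee_pos: [0.5304, -0.097, 0.0787]
orientation: [0.001, 0.618, 0.786, -0.001]
force: [2.9, -10.1, -2.7]
gripper_width: 0.0
grasp_force: 5.4
```

```bash
python3 -c "from st import *;st()"
```

```text
t 10.3 p [ 0.5304 -0.097   0.0787] clamp x,lat 0.0194 0.0 F along -10.48 [  2.88 -10.08  -2.72] q [ 0.001  0.618  0.786 -0.001] w 0.0 [ 0.31  0.6  -0.34  2.13  0.43  0.48 -0.12]
```

The stroke is nearly used up and the cheek is still sliding. Let the trigger return and take stroke 3.

>>> apply_moves(
  targets=[
    [0.006,-0.023,0,0,0,0,-1],
    [0.012,-0.046,0,0,0,0,-1],
    [0.0179,-0.0685,0,0,0,0,-1],
    [0.0179,-0.0685,0,0,0,0,-1],
    [0.0179,-0.0685,0,0,0,0,-1],
    [0.0179,-0.0685,0,0,0,0,-1],
  ],
)

```text
time: 11.05
ee_pos: [0.5388, -0.1289, 0.0786]
orientation: [-0.0, 0.617, 0.787, -0.0]
force: [0.2, -1.7, -1.7]
gripper_width: 0.0007
grasp_force: 1.0
```

>>> apply_moves(
  targets=[
    [-0.0015,0.0058,0,0,0,0,-1],
    [-0.003,0.0116,0,0,0,0,-1],
    [-0.0045,0.0174,0,0,0,0,-1],
    [-0.006,0.0232,0,0,0,0,-1],
    [-0.006,0.0232,0,0,0,0,-1],
  ],
)

```text
time: 11.68
ee_pos: [0.5359, -0.1178, 0.0786]
orientation: [0.0, 0.617, 0.787, -0.0]
force: [2.0, -5.6, -2.4]
gripper_width: 0.0003
grasp_force: 2.6
```

```bash
python3 -c "from st import *;st()"
```

```text
t 11.68 p [ 0.5359 -0.1178  0.0786] clamp x,lat -0.0021 -0.0001 F along -5.91 [ 1.98 -5.59 -2.35] q [ 0.     0.617  0.787 -0.   ] w 0.0003 [ 0.35  0.61 -0.35  2.1   0.43  0.49 -0.08]
```

>>> apply_moves(
  targets=[
    [-0.0005,0.0019,0,0,0,0,-1],
    [-0.001,0.0039,0,0,0,0,-1],
    [-0.0015,0.0058,0,0,0,0,-1],
    [-0.0015,0.0058,0,0,0,0,-1],
  ],
)

```text
time: 12.18
ee_pos: [0.5353, -0.1152, 0.0786]
orientation: [0.0, 0.617, 0.787, -0.0]
force: [1.8, -5.8, -3.2]
gripper_width: 0.0007
grasp_force: 3.4
```

>>> apply_moves(
  targets=[
    [-0.0005,0.0019,0,0,0,0,-1],
    [-0.001,0.0039,0,0,0,0,-1],
    [-0.0015,0.0058,0,0,0,0,-1],
    [-0.0015,0.0058,0,0,0,0,-1],
  ],
)

```text
time: 12.68
ee_pos: [0.5343, -0.112, 0.0786]
orientation: [0.0, 0.617, 0.787, -0.0]
force: [1.4, -4.0, -3.1]
gripper_width: 0.0004
grasp_force: 2.5
```

>>> apply_moves(
  targets=[
    [-0.0005,0.0019,0,0,0,0,-1],
    [-0.001,0.0039,0,0,0,0,-1],
    [-0.001,0.0039,0,0,0,0,-1],
  ],
)

```text
time: 13.05
ee_pos: [0.5339, -0.1101, 0.0786]
orientation: [0.0, 0.617, 0.787, -0.0]
force: [1.5, -4.9, -2.0]
gripper_width: 0.0003
grasp_force: 2.8
```

>>> apply_moves(
  targets=[
    [-0.0005,0.0019,0,0,0,0,-1],
    [-0.001,0.0039,0,0,0,0,-1],
    [-0.001,0.0039,0,0,0,0,-1],
  ],
)

```text
time: 13.42
ee_pos: [0.5335, -0.1089, 0.0786]
orientation: [0.0, 0.617, 0.787, -0.0]
force: [1.7, -7.1, -3.6]
gripper_width: -0.0001
grasp_force: 4.0
```

>>> apply_moves(
  targets=[
    [-0.0005,0.0019,0,0,0,0,-1],
    [-0.001,0.0039,0,0,0,0,-1],
    [-0.001,0.0039,0,0,0,0,-1],
  ],
)

```text
time: 13.8
ee_pos: [0.5332, -0.1075, 0.0786]
orientation: [0.001, 0.618, 0.787, -0.001]
force: [3.3, -10.2, -3.6]
gripper_width: 0.0008
grasp_force: 5.1
```

>>> apply_moves(
  targets=[
    [-0.0005,0.0019,0,0,0,0,-1],
    [-0.001,0.0039,0,0,0,0,-1],
    [-0.001,0.0039,0,0,0,0,-1],
  ],
)

```text
time: 14.18
ee_pos: [0.5327, -0.1058, 0.0786]
orientation: [0.001, 0.618, 0.786, -0.001]
force: [2.8, -9.7, -4.1]
gripper_width: 0.0005
grasp_force: 5.5
```

>>> apply_moves(
  targets=[
    [-0.0005,0.0019,0,0,0,0,-1],
    [-0.001,0.0039,0,0,0,0,-1],
    [-0.001,0.0039,0,0,0,0,-1],
  ],
)

```text
time: 14.55
ee_pos: [0.5324, -0.1045, 0.0786]
orientation: [0.001, 0.618, 0.786, -0.001]
force: [4.2, -12.5, -4.3]
gripper_width: 0.0006
grasp_force: 6.6
```

>>> apply_moves(
  targets=[
    [-0.0005,0.0019,0,0,0,0,-1],
    [-0.00075,0.0029,0,0,0,0,-1],
    [-0.00075,0.0029,0,0,0,0,-1],
  ],
)

```text
time: 14.92
ee_pos: [0.5321, -0.1036, 0.0786]
orientation: [0.001, 0.618, 0.786, -0.001]
force: [4.9, -14.8, -4.8]
gripper_width: 0.0005
grasp_force: 7.6
```

```bash
python3 -c "from st import *;st()"
```

```text
t 14.93 p [ 0.5321 -0.1036  0.0786] clamp x,lat 0.0126 -0.0 F along -15.61 [  4.93 -14.84  -4.82] q [ 0.001  0.618  0.786 -0.001] w 0.0005 [ 0.32  0.61 -0.34  2.12  0.43  0.48 -0.11]
```

>>> apply_moves(
  targets=[
    [-0.0003,0.0012,0,0,0,0,-1],
    [-0.0006,0.0023,0,0,0,0,-1],
    [-0.0006,0.0023,0,0,0,0,-1],
    [-0.0006,0.0023,0,0,0,0,-1],
  ],
)

```text
time: 15.42
ee_pos: [0.5319, -0.1028, 0.0786]
orientation: [0.001, 0.618, 0.786, -0.001]
force: [4.2, -14.8, -5.5]
gripper_width: 0.0004
grasp_force: 8.0
```

```bash
python3 -c "from st import *;st()"
```

```text
t 15.43 p [ 0.5319 -0.1028  0.0786] clamp x,lat 0.0134 -0.0 F along -15.37 [  4.16 -14.8   -5.51] q [ 0.001  0.618  0.786 -0.001] w 0.0004 [ 0.32  0.61 -0.34  2.12  0.43  0.48 -0.11]
```

>>> apply_moves(
  targets=[
    [0,0,0,0,0,0,-1],
    [0,0,0,0,0,0,-1],
    [0,0,0,0,0,0,-1],
  ],
)

```text
time: 15.8
ee_pos: [0.5319, -0.1028, 0.0786]
orientation: [0.001, 0.618, 0.786, -0.001]
force: [4.3, -15.5, -5.7]
gripper_width: 0.0007
grasp_force: 8.0
```

```bash
python3 -c "from st import *;st()"
```

```text
t 15.8 p [ 0.5319 -0.1028  0.0786] clamp x,lat 0.0134 -0.0 F along -16.11 [  4.34 -15.52  -5.66] q [ 0.001  0.618  0.786 -0.001] w 0.0007 [ 0.32  0.61 -0.34  2.12  0.43  0.48 -0.11]
```

>>> apply_moves(
  targets=[
    [-0.0003,0.0012,0,0,0,0,-1],
    [-0.0005,0.0019,0,0,0,0,-1],
    [-0.0005,0.0019,0,0,0,0,-1],
    [-0.0005,0.0019,0,0,0,0,-1],
    [-0.0005,0.0019,0,0,0,0,-1],
  ],
)

```text
time: 16.42
ee_pos: [0.5318, -0.1023, 0.0786]
orientation: [0.002, 0.618, 0.786, -0.001]
force: [4.7, -17.1, -6.0]
gripper_width: 0.0008
grasp_force: 8.6
```

```bash
python3 - <<'E'
from st import *
st()
im,c=snap('scene','s4.png')
cv2.imwrite('pics/s4c.png',cv2.resize(cv2.cvtColor(im[150:240,310:470],cv2.COLOR_RGB2BGR),None,fx=5,fy=5,interpolation=2))
E
```

```text
t 16.43 p [ 0.5318 -0.1023  0.0786] clamp x,lat 0.0139 -0.0 F along -17.76 [  4.71 -17.13  -5.97] q [ 0.002  0.618  0.786 -0.001] w 0.0008 [ 0.32  0.61 -0.34  2.12  0.43  0.48 -0.11]
```

View pics/s4c.png

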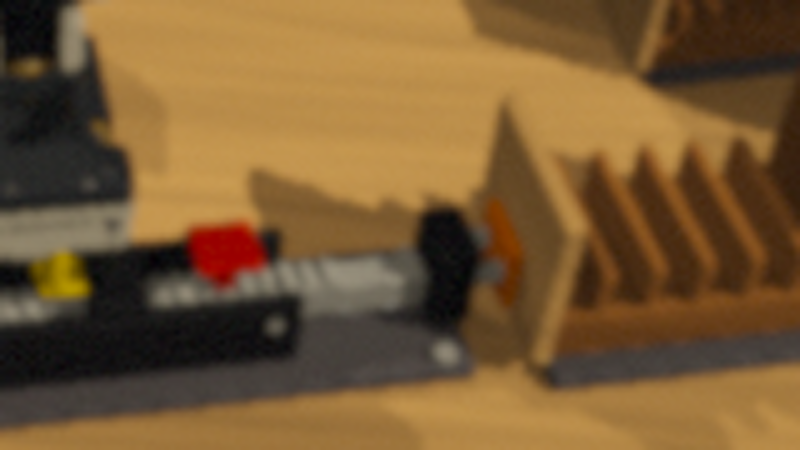

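The scene view shows the cheek flush on the base at (550,350) and the pad on it at (505,250). The trigger is at about 26 mm, so it isn't at its stop, and the pad force is about 11 N. Now retract, rise, and go over the tab.

>>> apply_moves(
  targets=[
    [0.005,-0.0193,0,0,0,0,-1],
    [0.01,-0.0387,0,0,0,0,-1],
    [0.0157,-0.06,0,0,0,0,-1],
    [0.0157,-0.06,0,0,0,0,-1],
    [0.0157,-0.06,0,0,0,0,-1],
    [0.0157,-0.06,0.06,0,0,0,-1],
    [0.0157,-0.06,0.12,0,0,0,-1],
    [0.0157,-0.06,0.12,0,0,0,-1],
  ],
)

```text
time: 17.48
ee_pos: [0.54, -0.1275, 0.1405]
orientation: [0.001, 0.617, 0.787, 0.001]
force: [0.5, 0.1, -0.5]
gripper_width: 0.0003
grasp_force: 0.0
```

>>> apply_moves(
  targets=[
    [-0.022,0.085,0,0,0,0,-1],
    [-0.044,0.17,0,0,0,0,-1],
    [-0.0657,0.2516,0,0,0,0,-1],
    [-0.0657,0.2516,0,0,0,0,-1],
    [-0.0657,0.2516,0,0,0,0,-1],
    [-0.0657,0.2516,0,0,0,0,-1],
  ],
)

```text
time: 18.23
ee_pos: [0.506, -0.0036, 0.1382]
orientation: [-0.0, 0.618, 0.786, -0.0]
force: [-0.0, -0.6, -0.1]
gripper_width: 0.0006
grasp_force: 0.0
```

```bash
python3 - <<'E'
from st import *
st(); im,c=snap('wrist','w2.png')
h=cv2.cvtColor(im,cv2.COLOR_RGB2HSV).astype(int); m=((h[...,0]<5)|(h[...,0]>174))&(h[...,1]>170)&(h[...,2]>90)
k,_,s,ce=cv2.connectedComponentsWithStats(m.astype(np.uint8)); i=1+np.argmax(s[1:,4]); print(s[i],ce[i],onz(c,*ce[i],.076), proj(c,[.5067,-.0065,.076]))
E
```

```text
t 18.23 p [ 0.506  -0.0036  0.1382] clamp x,lat 0.116 -0.0 F along -0.57 [-0.04 -0.6  -0.13] q [-0.     0.618  0.786 -0.   ] w 0.0006 [ 0.19  0.49 -0.41  2.15  0.36  0.57 -0.24]
[ 307  193   44   43 1754] [328.99201824 214.0313569 ] [ 0.50830943 -0.00279585  0.076     ] [325.84706635 217.89690701]
```

The TCP is over the tab within 3 mm. Press down.

>>> apply_moves(
  targets=[
    [0,0,-0.05,0,0,0,-1],
    [0,0,-0.1,0,0,0,-1],
    [0,0,-0.115,0,0,0,-1],
    [0,0,-0.125,0,0,0,-1],
    [0,0,-0.132,0,0,0,-1],
    [0,0,-0.138,0,0,0,-1],
    [0,0,-0.138,0,0,0,-1],
    [0,0,-0.138,0,0,0,-1],
  ],
)

```text
time: 19.27
ee_pos: [0.5063, -0.0026, 0.0709]
orientation: [0.001, 0.617, 0.787, 0.0]
force: [-3.0, 0.8, 15.5]
gripper_width: 0.0005
grasp_force: 7.5
```

```bash
python3 -c "from st import *;st()"
```

```text
t 19.27 p [ 0.5063 -0.0026  0.0709] clamp x,lat 0.1169 -0.0005 F along 1.53 [-2.97  0.81 15.54] q [0.001 0.617 0.787 0.   ] w 0.0005 [ 0.11  0.59 -0.32  2.2   0.46  0.41 -0.33]
```

Fully down: z is 71 mm and the force is 15 N. Hold until the jaw is back, then look.

>>> apply_moves(
  targets=[
    [0,0,0,0,0,0,-1],
    [0,0,0,0,0,0,-1],
    [0,0,0,0,0,0,-1],
    [0,0,0,0,0,0,-1],
    [0,0,0,0,0,0,-1],
    [0,0,0,0,0,0,-1],
    [0,0,0,0,0,0,-1],
    [0,0,0,0,0,0,-1],
    [0,0,0,0,0,0,-1],
    [0,0,0,0,0,0,-1],
    [0,0,0,0,0,0,-1],
    [0,0,0,0,0,0,-1],
    [0,0,0,0,0,0,-1],
    [0,0,0,0,0,0,-1],
  ],
)

```text
time: 21.02
ee_pos: [0.5062, -0.0026, 0.0709]
orientation: [0.001, 0.617, 0.787, 0.0]
force: [-3.6, -0.1, 15.2]
gripper_width: 0.0003
grasp_force: 7.5
```

```bash
python3 - <<'E'
from st import *
st()
im,c=snap('scene','s5.png'); jaw(np.load('pics/scene0.png.npy')); jaw(im)
cv2.imwrite('pics/s5c.png',cv2.resize(cv2.cvtColor(im[150:240,255:455],cv2.COLOR_RGB2BGR),None,fx=4,fy=4,interpolation=2))
E
```

```text
t 21.02 p [ 0.5062 -0.0026  0.0709] clamp x,lat 0.1169 -0.0005 F along 0.86 [-3.63 -0.06 15.22] q [0.001 0.617 0.787 0.   ] w 0.0003 [ 0.11  0.59 -0.32  2.2   0.46  0.41 -0.33]
pad px [393.3  203.64] [16 15  6 18 50]
pad px [392.13636364 199.59090909] [15 14  5 10 22]
```

View pics/s5c.png

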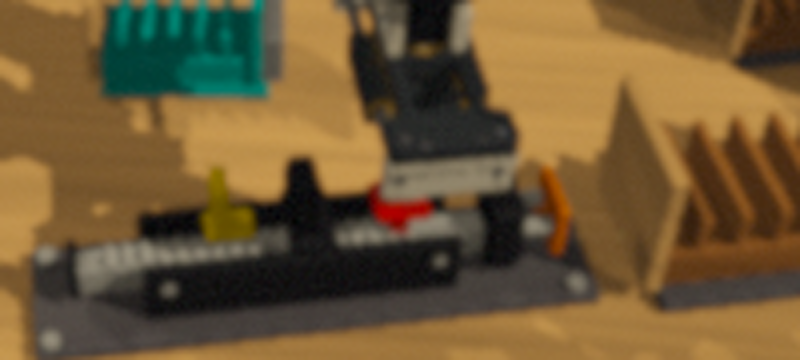

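The jaw is fully back, with the pad at its starting pixel (555,210). The trigger is at rest and the cheek is still home. Rise clear.

>>> apply_moves(
  targets=[
    [0,0,0.04,0,0,0,-1],
    [0,0,0.12,0,0,0,-1],
    [0,0,0.2,0,0,0,-1],
    [0,0,0.24,0,0,0,-1],
    [0,0,0.24,0,0,0,-1],
    [0,0,0.24,0,0,0,-1],
    [0,0,0.24,0,0,0,-1],
  ],
)

```text
time: 21.95
ee_pos: [0.5055, -0.0025, 0.1887]
orientation: [-0.001, 0.617, 0.787, -0.0]
force: [0.5, -0.1, 0.3]
gripper_width: 0.0004
grasp_force: 0.0
```

```bash
python3 - <<'E'
from st import *
st(); jaw(snap('scene','s6.png')[0])
print(arm.finish_job())
E
```

```text
t 21.95 p [ 0.5055 -0.0025  0.1887] clamp x,lat 0.1171 0.0002 F along -0.24 [ 0.49 -0.12  0.27] q [-0.001  0.617  0.787 -0.   ] w 0.0004 [ 0.24  0.42 -0.47  2.1   0.29  0.69 -0.18]
pad px [392.975 204.075] [15 15  7 19 40]
the job is handed in; nothing more can be done
None
```

I handed the job in after about 22 s; no verdict came back. The cheek looks fully home, pressed with an estimated 11 N at the pad (inferred from the trigger force), the jaw has sprung back to its start, and the arm was clear of everything.

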